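# Wind the filter rapper and draw the filter cassette

## Task

On the white bench dust filter unit, wind the blue key clockwise (seen from above), regripping as needed, until it comes up against its stop, so that the filter is rapped clean. Then pinch the two orange side catches of the filter cassette together to unlatch it while it still sits in its bay, lift it straight up out of the bay, and finish holding it upright in the gripper, catches still pinched, with its underside about 8 cm above the unit's deck. Leave the other things on the unit and the bench where they are.

Things in the scene. Friction and masses are not known exactly. Their poses are not given: they have to be found in the camera images.
- filter_unit: white low box fixed to the bench, 260 (its x) x 360 (its y) x 90 mm high; origin at the centre of its underside, z up; its flat top (the deck) is 90 mm above the origin. It stands at a different place and yaw each time. Key and filter bay are on the deck: the key's axis at (-20, -85) mm and the bay's centre at (-20, +85) mm in its frame. A jar and a ring stand on the rear of the deck (+x side).
- key_grip (a point): grip point of the blue winding key: the middle of its flat upright bow, on its turning axis, 38 mm above the deck. The bow is 36 mm long along this frame's x, 8 mm thick along its y and 28 mm high (24 to 52 mm above the deck); below it are a thin stem and a round boss of 52 mm diameter, 10 mm high. The frame turns with the key: pinch across y.
- key (a joint): angle wound, rad: grows clockwise seen from above; a stop at 2.8. It starts part wound, between 0 and 0.6. A spring pulls back but a friction ratchet keeps the key where it is left; winding takes up to 0.17 N m.
- cassette: filter cassette: grey and black block, green strip on top, 100 (its x) x 36 (its y) x 95 mm high, 0.25 to 0.45 kg; origin at the centre of its underside, z up, its axes parallel to the unit's at the start. It stands in the bay with 1.5 mm play around it, 60 mm of it below the deck and 35 mm above. It must rise 60 mm to leave the bay. The latches allow 2 mm of lift until both catches are pinched.
- catch_left_pad (a point): middle of the outer face of the orange catch on the cassette's +y side: 28 mm from the cassette's middle plane, 85 mm above the cassette's underside, so 25 mm above the deck when seated. The face is 30 mm long (cassette's x) and 30 mm high (10 to 40 mm above the deck), upright. 56 mm over both catches at rest, 44 mm when both are fully pinched. Frame axes as the cassette's.
- catch_right_pad (a point): the same on the cassette's -y side
- catch_left (a joint): travel of the left catch inward, m: 0 at rest, 0.006 at its stop; its hook clears the bay's ledge from 0.004. Spring: 3 N at rest, 6 N at the stop.
- catch_right (a joint): the same for the right catch
- bay_mouth (a point): centre of the bay's opening, level with the deck (90 mm above the bench)
- screw_jar: small glass jar with a red lid, 44 mm across, 55 mm high, standing on the rear of the filter unit's deck; a bystander. Origin: centre of its underside
- clamp_ring: aluminium clamp ring, 44 mm across, 25 mm high, lying on the rear left of the deck; a bystander. Origin: centre of its underside
- screwdriver: green-handled screwdriver lying on the bench just to the right (unit's -y side) of the filter unit; a bystander. Origin under its middle
- foot: skin-coloured prosthetic foot with a metal pylon stub, 210 mm long, 147 mm high, on the bench at the right; a bystander. Origin: centre of the sole
- mug: blue mug, 80 mm across, 90 mm high, on the bench at the left; a bystander. Origin: centre of its underside
- tape_roll: flat yellow roll of tape, 90 mm across, 25 mm high, on the bench at the left; a bystander. Origin: centre of its underside
- resin_can: white can, 70 mm across, 100 mm high, on the bench at the left; a bystander. Origin: centre of its underside

How it is judged:
By the outcome, as a careful person would: the job done as asked, in the order asked, and still so for the second after the job is handed in, while the arm keeps its last pose, push and grip.
It also fails if it takes over 64 s, if anything falls off the work surface, if the arm or the gripper's body presses on something with over 40 N, if the wrist force passes 120 N, or if a joint passes its speed limit or range.

## Robot

A 7-joint arm with a two-finger parallel gripper is mounted at the origin on the work surface. World frame = base frame: x ahead of the robot, y to its left, z up, the work surface at z = 0. Lengths are in m, angles in rad, forces in N, time in s.
With the tool pointing down it reaches from about 0.4 to 0.875 m from the base axis. Payload 19.3 kg.
Tool frame: the origin (TCP) lies where the fingers leave the gripper's body, on its centre line; the fingertips stand bot.tip_reach ahead of it and the grasp point (between the pads) lies 54 mm ahead of it (bot.tip_reach is the distance from the TCP to the fingertips, in m); z points along the fingers, y is the line along which they close (so a half turn about z gives the same grasp; the last joint's range is limited). The gripper opens to 85 mm and grips with 20 to 120 N. Pads are 22 mm wide; open, the fingers measure 114 mm over their backs; the gripper's body (76 mm by 85 mm) begins 54 mm behind the grasp point. The pads swing forward as they close: fully open they stand 13 mm farther back than shut.
Start: joints at [1.121, 0.521, -0.036, 1.599, 0.021, 1.021, -0.113], TCP at [0.232, -0.58, 0.304] pointing down, gripper open.
Joint ranges: [-2.91, 2.91], [-0.3, 2.13], [-1.5, 1.42], [0.17, 2.43], [-1.26, 4.41], [0.16, 1.93], [-2.52, 2.52]. Speed limits (rad/s): [1.89, 1.89, 2.39, 2.39, 3.01, 3.01, 3.01].

## Interface

Orientations are given as [roll, pitch, yaw] about the fixed x, y, z axes, in that order (R = Rz(yaw) Ry(pitch) Rx(roll)).
In Python, from workcell import bot gives the robot as it stands. The module is installed in compiled form; this text tells all that it offers.
- The arm moves only by the shell command python3 -m jog 'ROWS' [FORCE]. ROWS is JSON, a list that holds one entry, the list of rows, each a list of 7 numbers: the shift along the tool's x, y, z in mm, then the turn, a rotation vector about the tool's x, y, z in rad, then the opening, from 0 (shut) to 1 (fully open). In form: [[[tx, ty, tz, wx, wy, wz, fingers], ...]]. A call has 1 to 5 rows; each row shifts and turns the commanded pose from where the row before left it, along the tool's axes as they then stand; what a row does not reach is not made up. A row lasts 1/10 s, in which the tool goes at most 50 mm and 8.59 degrees, less where a joint would pass 70% of its speed; a pose out of reach is approached as far as the arm can. A call is refused whole if a number of a shift passes 50 or a number of a turn 0.15, either way. A call with a gripper value outside its range is refused whole. The fingers move at their own pace and stop on an object; FORCE is the grip in N (left out, the last holds). Time passes only in rows, so rows that do not move let the fingers close. It gives the time, the measured TCP pose, the force, the opening and the grip force at its end, in the units of the state.
- bot.observe(): the state, without advancing time (a new reading comes with each control period).
- bot.grab_frame(name): name is "scene" or "top" or "wrist"; returns a dict with "img" (400x640x3 uint8, red, green, blue), "intrinsics" (3x3 intrinsics, pixels), "k1" (the pictures are not rectified: a ray, as slopes to the right and down, at radius r is drawn at 1 + k1 r^2 times it, then the intrinsics apply), "R" (3x3) and "t" (3): a world point X has camera coordinates R X + t; the wrist camera has in their place "tool_from_camera" (4x4, takes a point from camera to tool coordinates, whose origin is the TCP and whose axes are the flange's). Camera axes: x right, y down, z forward; pixel columns grow to the right and rows downward; lengths in m; the calibration is good to about 2 mm. A picture is of the moment at which its call begins: read the wrist's pose just before it. There is no depth.
- bot.job_done(): hands the job in; it is judged then, once.
Trained networks look in a picture, given as the dict that the camera call returned (one of the last four; its "shot" number tells which), for a name from the list of things; names that differ only in an ending like _2 or _b are one class to them, and where a whole thing is asked for, a point or a joint stands for the part that bears it (a point fixed in the world has none). Each returns a list of dicts, best first, with "conf" (0 to 1); they miss things now and then, are a little off and sometimes report something else, mostly with a low value. They report only what shows in the picture. A call takes as long as a camera call.
- bot.trace(query, picture): "region" (400x640 bool, what is visible of it).
- bot.spot_point(query, picture): "xyz" ([x, y, z] in m, in world coordinates, good to about 4 mm: a listed point, or the origin of a listed thing).
The state is a dict: "clock": time; "qpos": joint angles; "qd": joint speeds; "joint_efforts": joint torques, N m; "position": TCP position; "tool_rot": TCP orientation; "force": force on the tool from outside, world axes, zero at the start; "moment": the same for the moment, N m; "grip_width": finger opening in m; "finger_force": force on a finger pad.
Only numpy, scipy, OpenCV 4.12 (cv2) and the standard library are available. Lean on these libraries where they do the work, as an engineer would, in place of code of your own. Each camera call takes 0.05 s, during which the arm holds its last target. There are 200 camera calls.

## Working session

There is one attempt and no reset: what is moved stays moved. The work goes in short steps, Python scripts to look and compute and a shell command to move; the robot and the scene stay as the last step left them, time stands still between calls to the robot, and variables do not carry over. Pictures are saved under pics/ and viewed, at most 10 in all, crops included, and the job is handed in when it is done.

```bash
mkdir -p pics
cat > h.py <<'E'
import numpy as np, cv2
from workcell import bot
def save(f,n): cv2.imwrite('pics/'+n+'.png',f["img"][:,:,::-1])
E
python3 - <<'E'
from h import *
s=bot.observe(); print({k:np.round(v,3) for k,v in s.items()}, bot.tip_reach)
for c in ["scene","top"]:
    f=bot.grab_frame(c); save(f,c+"0"); 
    print(c,f["t"],f["k1"])
    for q in ["filter_unit","key_grip","cassette","catch_left_pad","catch_right_pad","bay_mouth","screw_jar","clamp_ring","screwdriver"]:
        r=bot.spot_point(q,f); print(q,[(np.round(d["xyz"],4),round(d["conf"],2)) for d in r[:2]])
E
```

```text
{'clock': np.float64(0.0), 'qpos': array([ 1.121,  0.522, -0.036,  1.6  ,  0.021,  1.021, -0.113]), 'qd': array([ 0.001,  0.002, -0.001,  0.001, -0.   ,  0.   ,  0.   ]), 'joint_efforts': array([-1.0000e-03, -9.2711e+01,  1.9800e+00, -3.6992e+01,  1.8000e-02,
        8.0000e-03,  0.0000e+00]), 'position': array([ 0.232, -0.58 ,  0.303]), 'tool_rot': array([-3.14,  0.  ,  0.38]), 'force': array([-0.21 , -0.597,  0.468]), 'moment': array([-0.021, -0.013,  0.063]), 'finger_force': np.float64(0.0), 'grip_width': np.float64(0.085)} 0.0726
scene [-0.35884366 -0.18946252  1.85692973] -0.10330802676054726
filter_unit [(array([ 0.5831,  0.0595, -0.0036]), 0.86), (array([ 0.4972, -0.1667, -0.0034]), 0.61)]
key_grip [(array([ 0.5431, -0.019 ,  0.1266]), 0.61)]
cassette [(array([0.5864, 0.1421, 0.0332]), 0.88)]
catch_left_pad [(array([0.5974, 0.1723, 0.119 ]), 0.36)]
catch_right_pad [(array([0.5816, 0.1173, 0.1138]), 0.56), (array([0.5123, 0.4818, 0.0031]), 0.34)]
bay_mouth [(array([0.5947, 0.1474, 0.0916]), 0.58), (array([0.5859, 0.142 , 0.0315]), 0.58)]
screw_jar [(array([0.6758, 0.064 , 0.087 ]), 0.56)]
clamp_ring [(array([0.7168, 0.1542, 0.0953]), 0.46)]
screwdriver [(array([ 0.4972, -0.1672, -0.0028]), 0.64)]
top [-0.06908768  0.56128577  1.79221815] -0.09491554272303014
filter_unit [(array([ 0.5828,  0.0588, -0.0018]), 0.6), (array([ 0.4755, -0.5682,  0.0034]), 0.59)]
key_grip [(array([ 0.5384, -0.0191,  0.1284]), 0.54)]
cassette [(array([0.5907, 0.1429, 0.031 ]), 0.6)]
catch_left_pad [(array([0.5965, 0.1708, 0.1137]), 0.44)]
catch_right_pad [(array([0.5763, 0.1209, 0.1189]), 0.57)]
bay_mouth [(array([0.5886, 0.1445, 0.0903]), 0.58)]
screw_jar [(array([0.6796, 0.0664, 0.0893]), 0.45)]
clamp_ring [(array([5.788e-01, 5.680e-02, 4.000e-04]), 0.71), (array([ 0.6535,  0.4504, -0.0012]), 0.59)]
screwdriver [(array([ 0.4966, -0.1641, -0.0008]), 0.47)]
```

View pics/top0.png

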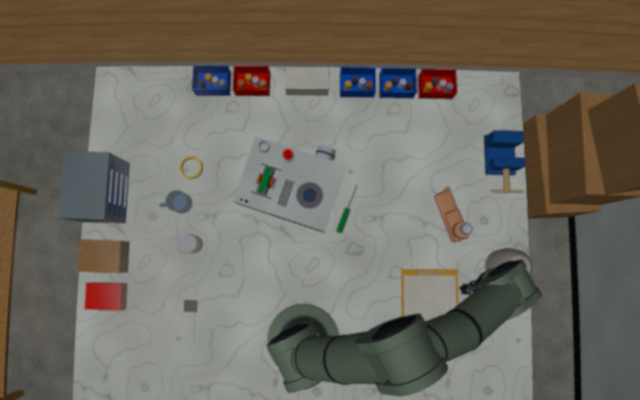

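View pics/scene0.png

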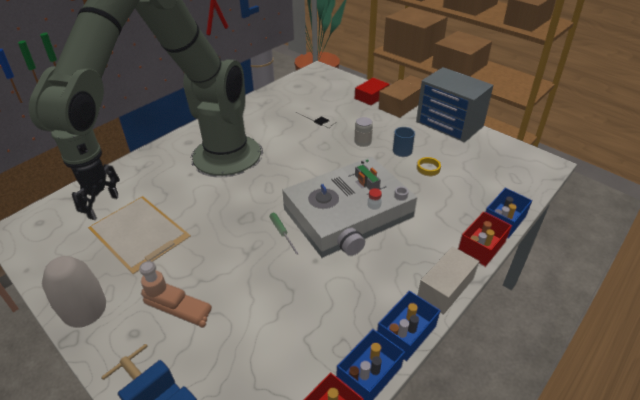

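```bash
cat >> h.py <<'E'
from scipy.spatial.transform import Rotation as Ro
def plan(pos,yaw,n):
    "n equal rows to TCP pos, tool down at yaw (shifts in tool axes as each row begins)"
    s=bot.observe(); R0=Ro.from_euler('xyz',s["tool_rot"]); R1=Ro.from_euler('xyz',[np.pi,0,yaw])
    w=(R0.inv()*R1).as_rotvec()/n; d=(np.array(pos)-s["position"])/n
    for i in range(n):
        R=R0*Ro.from_rotvec(w*i); print(np.round(R.inv().apply(d)*1000,1).tolist(),np.round(w,4).tolist())
E
python3 -c "
from h import *
plan([0.50,0.0,0.36],1.4,15)"
```

```text
[31.0, -29.3, -3.7] [-0.0, 0.0, -0.068]
[32.9, -27.1, -3.7] [-0.0, 0.0, -0.068]
[34.6, -24.8, -3.7] [-0.0, 0.0, -0.068]
[36.3, -22.4, -3.7] [-0.0, 0.0, -0.068]
[37.7, -19.9, -3.7] [-0.0, 0.0, -0.068]
[39.0, -17.3, -3.7] [-0.0, 0.0, -0.068]
[40.0, -14.6, -3.7] [-0.0, 0.0, -0.068]
[40.9, -11.9, -3.7] [-0.0, 0.0, -0.068]
[41.7, -9.0, -3.7] [-0.0, 0.0, -0.068]
[42.2, -6.2, -3.7] [-0.0, 0.0, -0.068]
[42.5, -3.3, -3.7] [-0.0, 0.0, -0.068]
[42.6, -0.4, -3.7] [-0.0, 0.0, -0.068]
[42.6, 2.5, -3.7] [-0.0, 0.0, -0.068]
[42.3, 5.4, -3.7] [-0.0, 0.0, -0.068]
[41.8, 8.2, -3.7] [-0.0, 0.0, -0.068]
```

```bash
python3 -m jog '[[[31,-29,-4,0,0,-0.068,1],[33,-27,-4,0,0,-0.068,1],[35,-25,-4,0,0,-0.068,1],[36,-22,-4,0,0,-0.068,1],[38,-20,-4,0,0,-0.068,1]]]'
python3 -m jog '[[[39,-17,-4,0,0,-0.068,1],[40,-15,-4,0,0,-0.068,1],[41,-12,-4,0,0,-0.068,1],[42,-9,-4,0,0,-0.068,1],[42,-6,-4,0,0,-0.068,1]]]'
python3 -m jog '[[[42,-3,-4,0,0,-0.068,1],[42,0,-4,0,0,-0.068,1],[42,2,-4,0,0,-0.068,1],[42,5,-4,0,0,-0.068,1],[42,8,-4,0,0,-0.068,1]]]'
python3 -m jog '[[[0,0,0,0,0,0,1],[0,0,0,0,0,0,1]]]'
python3 - <<'E'
from h import *
s=bot.observe(); print(np.round(s["qpos"],3),np.round(s["position"],4),np.round(s["tool_rot"],3))
f=bot.grab_frame("wrist"); save(f,"w1"); print(np.round(f["tool_from_camera"],3))
for q in ["filter_unit","key_grip","cassette","catch_left_pad","catch_right_pad","bay_mouth","screw_jar"]:
    r=bot.spot_point(q,f); print(q,[(np.round(d["xyz"],4),round(d["conf"],2)) for d in r[:2]])
E
```

```text
clock: 1.5
position: [0.3223, -0.3857, 0.3242]
tool_rot: [3.141, 0.0, 0.722]
force: [0.3, -0.6, -0.2]
grip_width: 0.0858
finger_force: 0.0
clock: 2.0
position: [0.412, -0.192, 0.3444]
tool_rot: [3.141, 0.0, 1.062]
force: [1.0, 0.1, 0.1]
grip_width: 0.0855
finger_force: 0.0
clock: 2.5
position: [0.5003, -0.0003, 0.3643]
tool_rot: [3.141, 0.0, 1.402]
force: [1.3, -1.0, 0.7]
grip_width: 0.0856
finger_force: 0.0
clock: 2.7
position: [0.5, -0.0012, 0.3638]
tool_rot: [-3.141, -0.0, 1.401]
force: [0.5, -0.7, -0.6]
grip_width: 0.0856
finger_force: 0.0
[ 0.311  0.292 -0.531  1.827  0.167  1.067 -0.451] [ 0.5    -0.0012  0.3638] [-3.141 -0.     1.401]
[[ 0.001 -0.963 -0.269  0.068]
 [ 1.     0.001 -0.     0.   ]
 [ 0.001 -0.269  0.963 -0.07 ]
 [ 0.     0.     0.     1.   ]]
filter_unit [(array([0.578 , 0.0577, 0.0018]), 0.8), (array([0.5786, 0.1149, 0.1156]), 0.74)]
key_grip [(array([ 0.5372, -0.0198,  0.1257]), 0.96)]
cassette [(array([0.5884, 0.1474, 0.0299]), 0.67)]
catch_left_pad []
catch_right_pad [(array([0.5792, 0.117 , 0.115 ]), 0.86)]
bay_mouth []
screw_jar [(array([0.6792, 0.0634, 0.0927]), 0.58)]
```

View pics/w1.png

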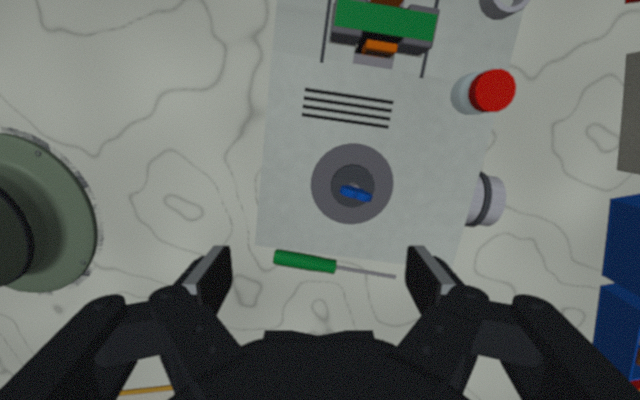

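```bash
cat >> h.py <<'E'
from scipy.optimize import minimize
def camRT(f,s):
    if "R" in f: return np.array(f["R"]),np.array(f["t"])
    T=np.eye(4); T[:3,:3]=Ro.from_euler('xyz',s["tool_rot"]).as_matrix(); T[:3,3]=s["position"]
    M=np.linalg.inv(T@np.array(f["tool_from_camera"])); return M[:3,:3],M[:3,3]
def proj(P,f,s):
    R,t=camRT(f,s); return cv2.projectPoints(np.array(P,float),cv2.Rodrigues(R)[0],t,np.array(f["intrinsics"]),np.array([f["k1"],0,0,0]))[0][:,0]
def fitbox(mask,f,s,size,z0,z1,x0):
    "fit x,y,yaw of an upright box silhouette to mask"
    def rend(v):
        c,n=np.cos(v[2]),np.sin(v[2])
        P=[[v[0]+a*c-b*n,v[1]+a*n+b*c,z] for a in (-size[0]/2,size[0]/2) for b in (-size[1]/2,size[1]/2) for z in (z0,z1)]
        h=cv2.convexHull((proj(P,f,s)*16).astype(np.float32)).round().astype(np.int32)
        m=np.zeros(mask.shape,np.uint8); cv2.fillConvexPoly(m,h,255,cv2.LINE_AA,4); return m/255.
    def cost(v): m=rend(v); return np.abs(m-mask).sum()/mask.sum()
    best=None
    for yaw in np.arange(0,np.pi,np.pi/12) if len(x0)==2 else [x0[2]]:
        v=np.array([x0[0],x0[1],yaw]); S=np.vstack([v,v+[.006,0,0],v+[0,.006,0],v+[0,0,.15]])
        r=minimize(cost,v,method='Nelder-Mead',options=dict(initial_simplex=S,xatol=1e-4,fatol=1e-4))
        if best is None or r.fun<best.fun: best=r
    return best.x,best.fun
E
python3 - <<'E'
from h import *
s=bot.observe(); f=bot.grab_frame("wrist"); I=f["img"].astype(int)
uv=proj([[.54,-.019,.128]],f,s)[0]; print(uv)
m=((I[...,2]>I[...,0]+40)).astype(float); y,x=np.mgrid[:400,:640]; m[np.hypot(x-uv[0],y-uv[1])>40]=0
print(m.sum()); print("key",fitbox(m,f,s,(.036,.008),.114,.142,(.540,-.019)))
g=((I[...,1]>I[...,0]+50)&(I[...,1]>I[...,2]+40)&(y<80)).astype(np.uint8)
print("green",g.sum(),cv2.minAreaRect(np.argwhere(g)[:,::-1].astype(np.float32)), proj([[.589,.145,.125]],f,s))
t=bot.trace("key_grip",f); print([(d["conf"],d["region"].sum()) for d in t])
E
```

```text
[357.3097069  191.80816032]
346.0
key (array([ 0.53752556, -0.01800136,  2.5776446 ]), np.float64(0.44050776379916123))
green 2642 ((384.7793273925781, 18.012392044067383), (99.9744644165039, 27.942214965820312), 8.880659103393555) [[384.20047203  17.24857386]]
[(0.59, np.int64(385))]
```

```bash
python3 -c "
from h import *
plan([0.558,-0.028,0.26],2.65,10)"
```

```text
[-1.6, 6.2, 10.4] [0.0, 0.0, -0.1251]
[-2.3, 5.9, 10.4] [0.0, 0.0, -0.1251]
[-3.0, 5.6, 10.4] [0.0, 0.0, -0.1251]
[-3.7, 5.2, 10.4] [0.0, 0.0, -0.1251]
[-4.3, 4.7, 10.4] [0.0, 0.0, -0.1251]
[-4.9, 4.1, 10.4] [0.0, 0.0, -0.1251]
[-5.4, 3.5, 10.4] [0.0, 0.0, -0.1251]
[-5.7, 2.8, 10.4] [0.0, 0.0, -0.1251]
[-6.0, 2.0, 10.4] [0.0, 0.0, -0.1251]
[-6.2, 1.3, 10.4] [0.0, 0.0, -0.1251]
```

```bash
python3 -m jog '[[[-2,6,10,0,0,-0.125,1],[-2,6,10,0,0,-0.125,1],[-3,6,10,0,0,-0.125,1],[-4,5,10,0,0,-0.125,1],[-4,5,10,0,0,-0.125,1]]]' >/dev/null
python3 -m jog '[[[-5,4,10,0,0,-0.125,1],[-5,4,10,0,0,-0.125,1],[-6,3,10,0,0,-0.125,1],[-6,2,10,0,0,-0.125,1],[-6,1,10,0,0,-0.125,1]]]' >/dev/null
python3 -m jog '[[[0,0,4,0,0,0,1],[0,0,0,0,0,0,1]]]'
python3 - <<'E'
from h import *
s=bot.observe(); print(np.round(s["qpos"],3))
f=bot.grab_frame("wrist"); I=f["img"].astype(int); print(bot.spot_point("key_grip",f)[:1])
uv=proj([[.54,-.019,.128]],f,s)[0]; print(uv)
m=((I[...,2]>I[...,0]+40)).astype(float); y,x=np.mgrid[:400,:640]; m[np.hypot(x-uv[0],y-uv[1])>80]=0
for d in bot.trace("key_grip",f)[:1]: print("trace",d["region"].sum(),(d["region"]*m).sum())
v,c=fitbox(m,f,s,(.036,.008),.114,.142,(.540,-.019)); print(m.sum(),"key",v,c)
J=f["img"].copy(); J[m>0,0]=255
P=[[v[0]+a*np.cos(v[2])-b*np.sin(v[2]),v[1]+a*np.sin(v[2])+b*np.cos(v[2]),z] for a in (-.018,.018) for b in (-.004,.004) for z in (.114,.142)]
for q in proj(P,f,s): cv2.circle(J,(int(q[0]),int(q[1])),1,(255,255,0),-1)
c=np.hstack([f["img"],J])[:, :]; u,w=int(uv[0]),int(uv[1])
A=[cv2.resize(X[max(0,w-90):w+90,max(0,u-90):u+90],None,fx=2.2,fy=2.2) for X in (f["img"],J)]
cv2.imwrite("pics/w2.png",np.hstack(A)[:,:,::-1])
E
```

```text
clock: 4.4
position: [0.5582, -0.0274, 0.2594]
tool_rot: [-3.141, -0.001, 2.646]
force: [-0.6, 0.7, 0.3]
grip_width: 0.0855
finger_force: 0.0
[ 0.459  0.558 -0.726  1.794  0.443  0.96   0.622]
[{'xyz': [0.5402, -0.0198, 0.1229], 'conf': 0.83}]
[317.17690789 187.71201803]
trace 647 600.0
619.0 key [ 0.53866843 -0.01834034 -0.45700045] 0.29814058094966583
```

View pics/w2.png

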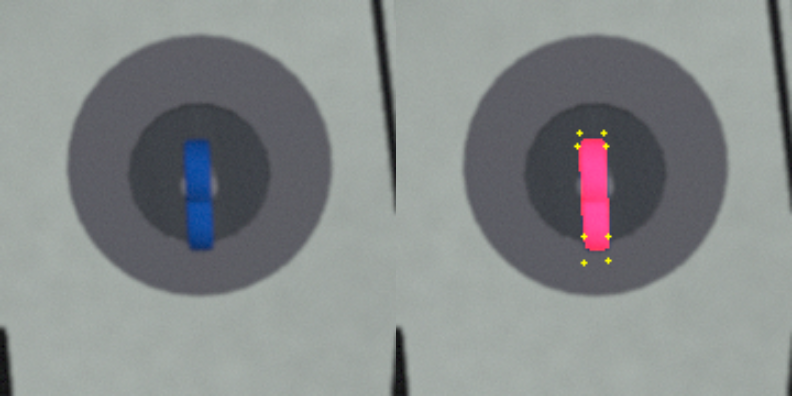

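```bash
python3 -c "
from h import *
plan([0.539,-0.019,0.184],2.68,4)"
```

```text
[5.3, -0.5, 19.1] [0.0, 0.0002, -0.0081]
[5.3, -0.5, 19.1] [0.0, 0.0002, -0.0081]
[5.3, -0.5, 19.1] [0.0, 0.0002, -0.0081]
[5.3, -0.4, 19.1] [0.0, 0.0002, -0.0081]
```

```bash
python3 -m jog '[[[5,-1,19,0,0,-0.008,1],[5,0,19,0,0,-0.008,1],[5,0,19,0,0,-0.008,1],[5,-1,19,0,0,-0.008,1],[0,0,0,0,0,0,1]]]'
python3 -m jog '[[[0,0,0,0,0,0,0.3],[0,0,0,0,0,0,0],[0,0,0,0,0,0,0],[0,0,0,0,0,0,0],[0,0,0,0,0,0,0]]]' 60
python3 -c "
from h import *
s=bot.observe(); print(s['moment'],s['qpos'].round(3) if hasattr(s['qpos'],'round') else s['qpos'])"
```

```text
clock: 5.05
position: [0.5387, -0.0196, 0.1827]
tool_rot: [-3.14, -0.002, 2.681]
force: [0.2, -0.0, 0.9]
grip_width: 0.0857
finger_force: 0.0
clock: 5.55
position: [0.5401, -0.0198, 0.1842]
tool_rot: [3.141, 0.001, 2.682]
force: [5.4, 12.4, 1.5]
grip_width: 0.0123
finger_force: 7.9
[ 3.04618993 -1.44804391 -0.02844107] [ 0.412  0.634 -0.676  1.9    0.544  0.798  0.55 ]
```

```bash
python3 -m jog '[[[0,1,0,0,0,0,0],[0,0,0,0,0,0,0],[0,0,0,0,0,0,0]]]' 60
python3 -c "
from h import *
s=bot.observe(); print(s['moment'],Ro.from_euler('xyz',s['tool_rot']).inv().apply(s['force']))"
```

```text
clock: 5.85
position: [0.5407, -0.0187, 0.1844]
tool_rot: [3.141, 0.001, 2.682]
force: [-0.1, 1.1, 7.4]
grip_width: 0.0073
finger_force: 58.8
[0.1724567  0.16712498 0.0465193 ] [ 0.55085281  0.94983408 -7.38388247]
```

```bash
for i in 1; do python3 -m jog '[[[0,0,0,0,0,0.12,0],[0,0,0,0,0,0.12,0],[0,0,0,0,0,0.12,0],[0,0,0,0,0,0.12,0],[0,0,0,0,0,0.12,0]]]'; done
python3 -c "
from h import *
s=bot.observe(); print(s['moment'],Ro.from_euler('xyz',s['tool_rot']).inv().apply(s['force']),s['qpos'])"
```

```text
clock: 6.35
position: [0.5397, -0.0199, 0.1843]
tool_rot: [-3.139, 0.001, 2.076]
force: [-9.8, -6.3, 15.7]
grip_width: 0.0072
finger_force: 61.5
[-1.31894923  2.21380576  0.19450645] [ -0.79529239 -11.65399183 -15.71791551] [ 0.30713986  0.59828126 -0.52388838  1.90516472  0.42771325  0.75205291
  0.04511856]
```

```bash
python3 -m jog '[[[0,-1,-1,0,0,0.12,0],[0,0,0,0,0,0.12,0],[0,0,0,0,0,0.12,0],[0,0,0,0,0,0.12,0],[0,0,0,0,0,0.12,0]]]'
python3 -c "
from h import *
s=bot.observe(); print(s['moment'],Ro.from_euler('xyz',s['tool_rot']).inv().apply(s['force']),s['qpos'])"
```

```text
clock: 6.85
position: [0.538, -0.0204, 0.1845]
tool_rot: [-3.138, 0.002, 1.476]
force: [-11.0, -5.4, 4.2]
grip_width: 0.0076
finger_force: 61.1
[-0.9064667   2.46179322  0.21997103] [ -6.4437147  -10.50136973  -4.15237681] [ 0.19885845  0.57146097 -0.37043996  1.91373221  0.30493675  0.71523647
 -0.44562627]
```

```bash
python3 -m jog '[[[-1,-1,0,0,0,0.12,0],[0,0,0,0,0,0.12,0],[0,0,0,0,0,0.12,0],[0,0,0,0,0,0.12,0],[0,0,0,0,0,0.12,0]]]'
python3 -c "
from h import *
s=bot.observe(); print(s['moment'],Ro.from_euler('xyz',s['tool_rot']).inv().apply(s['force']),s['qpos'])"
```

```text
clock: 7.35
position: [0.5363, -0.02, 0.1845]
tool_rot: [-3.138, 0.003, 0.877]
force: [-17.0, 3.6, 8.3]
grip_width: 0.0073
finger_force: 62.2
[0.93235612 3.39633483 0.22326041] [ -8.16004189 -15.43863412  -8.17811535] [ 0.08468886  0.55468006 -0.21406224  1.9232778   0.17668348  0.68661264
 -0.92932286]
```

```bash
python3 -m jog '[[[0,0,0,0,0,0,0],[0,0,0,0,0,0,0]]]'
python3 -c "
from h import *
s=bot.observe(); print(s['moment'],Ro.from_euler('xyz',s['tool_rot']).inv().apply(s['force']))"
python3 -m jog '[[[0,-1,0,0,0,0,0],[0,0,0,0,0,0,0]]]'
python3 -c "
from h import *
s=bot.observe(); print(s['moment'],Ro.from_euler('xyz',s['tool_rot']).inv().apply(s['force']))"
```

```text
clock: 7.55
position: [0.5363, -0.0199, 0.1845]
tool_rot: [-3.138, 0.003, 0.882]
force: [-14.6, 2.7, 8.0]
grip_width: 0.0071
finger_force: 59.5
[ 0.60450927  3.07523715 -0.01385642] [ -7.27469797 -13.02939256  -7.91220116]
clock: 7.75
position: [0.5361, -0.0198, 0.1845]
tool_rot: [-3.139, 0.003, 0.882]
force: [-10.2, -0.4, 3.0]
grip_width: 0.0071
finger_force: 59.1
[-0.04922595  1.96283388  0.03636904] [-6.76805783 -7.59513174 -3.00032325]
```

```bash
python3 -m jog '[[[-1,-1,0,0,0,0.1,0],[0,0,0,0,0,0.12,0],[0,0,0,0,0,0.12,0],[0,0,0,0,0,0.12,0],[0,0,0,0,0,0.12,0]]]'
python3 -c "
from h import *
s=bot.observe(); print(s['moment'],Ro.from_euler('xyz',s['tool_rot']).inv().apply(s['force']),s['qpos'])"
```

```text
clock: 8.25
position: [0.535, -0.0185, 0.1845]
tool_rot: [-3.139, 0.003, 0.298]
force: [-9.4, 9.3, 0.9]
grip_width: 0.0073
finger_force: 61.4
[2.04061108 1.84165681 0.1791829 ] [ -6.2699602  -11.68371601  -0.80997639] [-0.03142739  0.54681424 -0.05950866  1.93419042  0.04769187  0.66493648
 -1.39260012]
```

```bash
python3 -m jog '[[[-1,-1.5,0,0,0,0.08,0],[0,0,0,0,0,0.08,0],[0,0,0,0,0,0.08,0]]]'
python3 -c "
from h import *
s=bot.observe(); print(s['moment'],Ro.from_euler('xyz',s['tool_rot']).inv().apply(s['force']),s['qpos'])"
```

```text
clock: 8.55
position: [0.5345, -0.0177, 0.1846]
tool_rot: [-3.141, 0.001, 0.06]
force: [-0.7, 6.4, -6.4]
grip_width: 0.0067
finger_force: 60.5
[1.34568121 0.02847671 0.1977485 ] [-0.33865873 -6.39326586  6.36760255] [-0.08137076  0.54586904  0.00562533  1.93942746 -0.00648562  0.65714479
 -1.58269436]
```

```bash
for k in 1 2 ; do python3 -m jog '[[[0,-0.5,0,0,0,0.06,0],[0,0,0,0,0,0.06,0]]]' | grep -E 'tool_rot|force'
python3 -c "
from h import *
s=bot.observe(); print(s['moment'],Ro.from_euler('xyz',s['tool_rot']).inv().apply(s['force']))"; done
```

```text
tool_rot: [-3.141, 0.001, -0.059]
force: [-0.9, 2.7, -2.3]
finger_force: 103.4
[0.82303606 0.15204227 1.69422661] [-1.04261094 -2.64314411  2.34389216]
tool_rot: [3.141, 0.001, -0.176]
force: [-2.8, -0.5, 1.9]
finger_force: 185.3
[0.22919252 0.60704306 4.05027675] [-2.69819185  1.01524603 -1.85544449]
```

```bash
python3 -m jog '[[[0,0,0,0,0,-0.08,0],[0,0,0,0,0,-0.07,0],[0,0,0,0,0,0,0]]]' | grep -E 'tool_rot|force|width'
python3 -c "
from h import *
s=bot.observe(); print(s['moment'],Ro.from_euler('xyz',s['tool_rot']).inv().apply(s['force']))"
```

```text
tool_rot: [-3.141, 0.002, -0.026]
force: [-2.9, 1.7, -2.9]
grip_width: 0.0073
finger_force: 83.5
[0.53042487 0.77127957 0.72849226] [-2.94932693 -1.59922711  2.92613715]
```

```bash
python3 -m jog '[[[0,0,0,0,0,0,0.5],[0,0,0,0,0,0,1],[0,0,0,0,0,0,1],[0,0,-5,0,0,0,1],[0,0,-30,0,0,0,1]]]' 40
python3 -c "
from h import *
s=bot.observe(); print(s['moment']); plan([0.58,0.12,0.29],-0.29,5)"
```

```text
clock: 9.75
position: [0.5338, -0.0176, 0.2185]
tool_rot: [3.141, 0.004, -0.029]
force: [0.2, -0.6, 1.1]
grip_width: 0.0788
finger_force: 0.0
[ 0.02502454 -0.02342797 -0.00869328]
[8.4, -27.8, -14.4] [0.0002, 0.0008, 0.0523]
[6.9, -28.2, -14.3] [0.0002, 0.0008, 0.0523]
[5.5, -28.5, -14.3] [0.0002, 0.0008, 0.0523]
[4.0, -28.8, -14.3] [0.0002, 0.0008, 0.0523]
[2.5, -28.9, -14.3] [0.0002, 0.0008, 0.0523]
```

```bash
python3 -m jog '[[[8,-28,-14,0,0,0.05,1],[7,-28,-14,0,0,0.05,1],[5,-28,-14,0,0,0.05,1],[4,-29,-14,0,0,0.05,1],[3,-29,-14,0,0,0.06,1]]]' >/dev/null
python3 -m jog '[[[0,0,0,0,0,0,1],[0,0,0,0,0,0,1]]]'
python3 - <<'E'
from h import *
s=bot.observe(); print(np.round(s["qpos"],3))
f=bot.grab_frame("wrist"); save(f,"w3"); I=f["img"].astype(int)
for q in ["cassette","catch_left_pad","catch_right_pad","bay_mouth","key_grip"]:
    r=bot.spot_point(q,f); print(q,[(np.round(d["xyz"],4),round(d["conf"],2)) for d in r[:2]])
print("cass top px",proj([[.5885,.146,.125],[.539,-.019,.142]],f,s))
g=((I[...,1]>I[...,0]+50)&(I[...,1]>I[...,2]+40)).astype(np.uint8); n,l,st,ce=cv2.connectedComponentsWithStats(g); k=1+st[1:,4].argmax(); print(st[k],ce[k])
c=cv2.boxPoints(cv2.minAreaRect(np.argwhere(l==k)[:,::-1].astype(np.float32))).astype(float)
K=np.array(f["intrinsics"]); R,t=camRT(f,s); C=-R.T@t
u=cv2.undistortPoints(c[:,None],K,np.array([f["k1"],0,0,0]))[:,0]
W=[]
for a in u:
    d=R.T@np.array([*a,1]); W.append(C+d*(.125-C[2])/d[2])
W=np.array(W); print(W.round(4),W.mean(0).round(4)); e=W[1]-W[0]; e2=W[2]-W[1]; print([ (np.hypot(*q[:2]).round(4),np.arctan2(q[1],q[0]).round(3)) for q in (e,e2)])
E
```

```text
clock: 10.45
position: [0.5798, 0.1204, 0.2902]
tool_rot: [-3.141, -0.0, -0.287]
force: [0.9, -1.4, 0.3]
grip_width: 0.0854
finger_force: 0.0
[-0.377  0.486  0.102  1.71  -0.059  0.949 -2.11 ]
cassette [(array([0.5869, 0.1452, 0.0285]), 0.6), (array([0.5782, 0.0607, 0.0013]), 0.53)]
catch_left_pad [(array([0.5963, 0.1705, 0.1127]), 0.6), (array([0.5832, 0.1184, 0.1153]), 0.16)]
catch_right_pad [(array([0.5821, 0.1188, 0.1145]), 0.68)]
bay_mouth []
key_grip [(array([ 0.5385, -0.0212,  0.1264]), 0.73)]
cass top px [[285.37514063 201.41730954]
 [500.43789194 208.42375682]]
[ 273  142   29  111 3076] [287.24284785 195.9476593 ]
[[0.638  0.1402 0.125 ]
 [0.6317 0.1188 0.125 ]
 [0.5405 0.1473 0.125 ]
 [0.5474 0.171  0.125 ]] [0.5894 0.1443 0.125 ]
[(np.float64(0.0223), np.float64(-1.859)), (np.float64(0.0956), np.float64(2.839))]
```

View pics/w3.png

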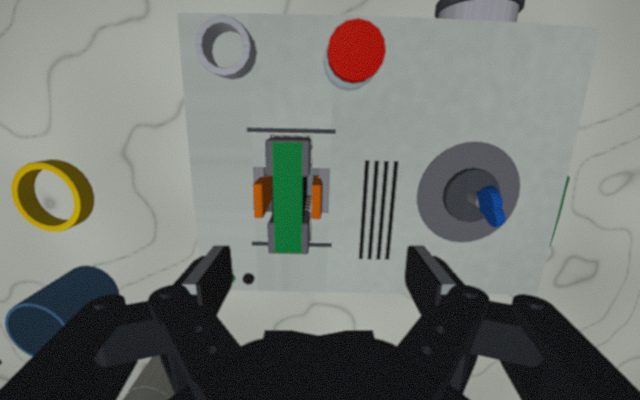

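Run:
```python
from h import *
s=bot.observe(); f=bot.grab_frame("wrist"); I=f["img"].astype(int)
uv=proj([[.539,-.019,.128]],f,s)[0]
m=((I[...,2]>I[...,0]+40)).astype(float); y,x=np.mgrid[:400,:640]; m[np.hypot(x-uv[0],y-uv[1])>50]=0
print("key",m.sum(),fitbox(m,f,s,(.036,.008),.114,.142,(.539,-.019)))
plan([.5893,.1446,.172],-.297,5)
```

```text
key 839.0 (array([ 0.53705316, -0.01868586,  0.22357627]), np.float64(0.42109420645492995))
[0.4, -5.4, 23.6] [0.0, 0.0, 0.0016]
[0.4, -5.4, 23.6] [0.0, 0.0, 0.0016]
[0.4, -5.4, 23.6] [0.0, 0.0, 0.0016]
[0.4, -5.4, 23.6] [0.0, 0.0, 0.0016]
[0.3, -5.4, 23.6] [0.0, 0.0, 0.0016]
```

```bash
python3 -c "
from h import *
plan([.519,-.019,.26],0.02,5)"
```

```text
[-3.8, 30.0, 6.0] [0.0, 0.0, -0.0618]
[-5.6, 29.7, 6.0] [0.0, 0.0, -0.0618]
[-7.4, 29.3, 6.0] [0.0, 0.0, -0.0618]
[-9.2, 28.8, 6.0] [0.0, 0.0, -0.0618]
[-11.0, 28.2, 6.0] [0.0, 0.0, -0.0618]
```

```bash
python3 -m jog '[[[-4,30,6,0,0,-0.062,1],[-6,30,6,0,0,-0.062,1],[-7,29,6,0,0,-0.062,1],[-9,29,6,0,0,-0.062,1],[-11,28,6,0,0,-0.062,1]]]' >/dev/null
python3 -m jog '[[[0,0,0,0,0,0,1],[0,0,0,0,0,0,1]]]'
python3 - <<'E'
from h import *
s=bot.observe(); f=bot.grab_frame("wrist"); I=f["img"].astype(int)
uv=proj([[.539,-.019,.128]],f,s)[0]
m=((I[...,2]>I[...,0]+40)).astype(float); y,x=np.mgrid[:400,:640]; m[np.hypot(x-uv[0],y-uv[1])>70]=0
v,c=fitbox(m,f,s,(.036,.008),.114,.142,(.539,-.019)); print(m.sum(),v,c,uv)
print(cv2.minAreaRect(np.argwhere(m)[:,::-1].astype(np.float32)))
u,w=int(uv[0]),int(uv[1])
cv2.imwrite("pics/w4.png",cv2.resize(f["img"][w-90:w+90,u-90:u+90],None,fx=2.2,fy=2.2)[:,:,::-1])
E
```

```text
clock: 11.5
position: [0.5192, -0.0189, 0.26]
tool_rot: [-3.141, -0.0, 0.02]
force: [0.4, 0.7, -0.1]
grip_width: 0.0854
finger_force: 0.0
595.0 [ 0.5359851  -0.01811815  3.18455298] 0.33575877409787447 [317.94571857 188.77979821]
((315.9999694824219, 191.49998474121094), (48.99999237060547, 11.999998092651367), 90.0)
```

View pics/w4.png

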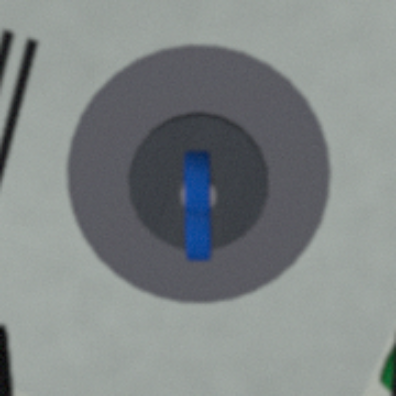

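The key bow now stands upright in the image, so its yaw is about 0.02. That is the angle where the stop was felt, and it has stayed there since release. Next is the cassette.

```bash
python3 -c "
from h import *
plan([.5893,.1446,.23],-.297,5)"
```

```text
[14.6, -32.2, 6.0] [-0.0001, -0.0001, 0.0636]
[12.5, -33.1, 6.0] [-0.0001, -0.0001, 0.0636]
[10.4, -33.8, 6.0] [-0.0001, -0.0001, 0.0636]
[8.2, -34.4, 6.0] [-0.0001, -0.0001, 0.0636]
[6.0, -34.9, 6.0] [-0.0001, -0.0001, 0.0636]
```

```bash
python3 -m jog '[[[15,-32,0,0,0,0.063,1],[12,-33,0,0,0,0.064,1],[10,-34,10,0,0,0.063,1],[8,-34,10,0,0,0.064,1],[6,-35,10,0,0,0.063,1]]]' >/dev/null
python3 -m jog '[[[0,0,0,0,0,0,1],[0,0,0,0,0,0,1]]]'
python3 - <<'E'
from h import *
s=bot.observe(); f=bot.grab_frame("wrist"); I=f["img"].astype(int)
for q in ["catch_left_pad","catch_right_pad"]:
    r=bot.spot_point(q,f); print(q,[(np.round(d["xyz"],4),round(d["conf"],2)) for d in r[:1]])
c=proj([[.5893,.1446,.125]],f,s)[0]; print(c)
cv2.imwrite("pics/w5.png",f["img"][:,:,::-1])
plan([.5893,.1446,.172],-.297,3)
E
```

```text
clock: 12.25
position: [0.5877, 0.1457, 0.2294]
tool_rot: [3.141, 0.001, -0.293]
force: [0.1, -0.2, 0.3]
grip_width: 0.0854
finger_force: 0.0
catch_left_pad [(array([0.596 , 0.1699, 0.1129]), 0.68)]
catch_right_pad [(array([0.5815, 0.1178, 0.1152]), 0.94)]
[318.13832293 226.52774479]
[0.3, -0.5, 19.4] [0.0, -0.0001, 0.0004]
[0.3, -0.5, 19.4] [0.0, -0.0001, 0.0004]
[0.3, -0.5, 19.4] [0.0, -0.0001, 0.0004]
```

View pics/w5.png

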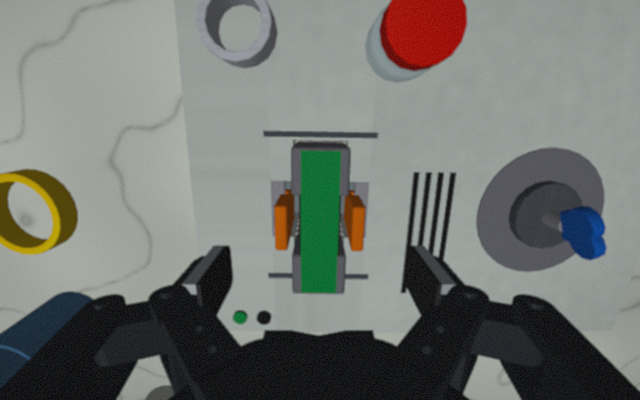

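```bash
python3 -m jog '[[[0.5,0,20,0,0,0,1],[0.5,0,20,0,0,0,1],[0,0,17,0,0,0,1],[0,0,0,0,0,0,0.85],[0,0,0,0,0,0,0.75]]]' 25
python3 -m jog '[[[0,0,0,0,0,0,0.68],[0,0,0,0,0,0,0.66]]]'
python3 -c "
from h import *
s=bot.observe(); print(s['moment'],Ro.from_euler('xyz',s['tool_rot']).inv().apply(s['force']))"
```

```text
clock: 12.9
position: [0.5891, 0.1431, 0.1736]
tool_rot: [-3.142, -0.0, -0.296]
force: [1.8, -0.4, 1.3]
grip_width: 0.0643
finger_force: 0.0
clock: 13.1
position: [0.5894, 0.1439, 0.174]
tool_rot: [-3.14, -0.001, -0.295]
force: [0.6, 1.0, 0.9]
grip_width: 0.0563
finger_force: 0.7
[ 0.3224024  -0.25143827 -0.09158672] [ 0.29475018 -1.11668576 -0.92397452]
```

Well centred; now pinch.

```bash
python3 -m jog '[[[0,0,0,0,0,0,0.5],[0,0,0,0,0,0,0.45],[0,0,0,0,0,0,0.4],[0,0,0,0,0,0,0.3],[0,0,0,0,0,0,0.3]]]' 50
python3 -c "
from h import *
s=bot.observe(); print(s['moment'],Ro.from_euler('xyz',s['tool_rot']).inv().apply(s['force']))"
```

```text
clock: 13.6
position: [0.5897, 0.1444, 0.1748]
tool_rot: [-3.139, -0.002, -0.295]
force: [-2.8, 1.4, 21.0]
grip_width: 0.0392
finger_force: 47.9
[ 0.40966821  0.8174222  -0.37080616] [ -3.10001382  -0.59761912 -20.98419473]
```

Run:
```python
from h import *
f=bot.grab_frame("wrist"); cv2.imwrite("pics/w6.png",cv2.resize(f["img"][140:400,160:480],None,fx=2.4,fy=2.3)[:,:,::-1])
s=bot.observe(); print(s["grip_width"],s["finger_force"],s["force"])
```

```text
0.03980895513431248 47.93572247028351 [-3.9544936   2.06269568 20.99209067]
```

View pics/w6.png

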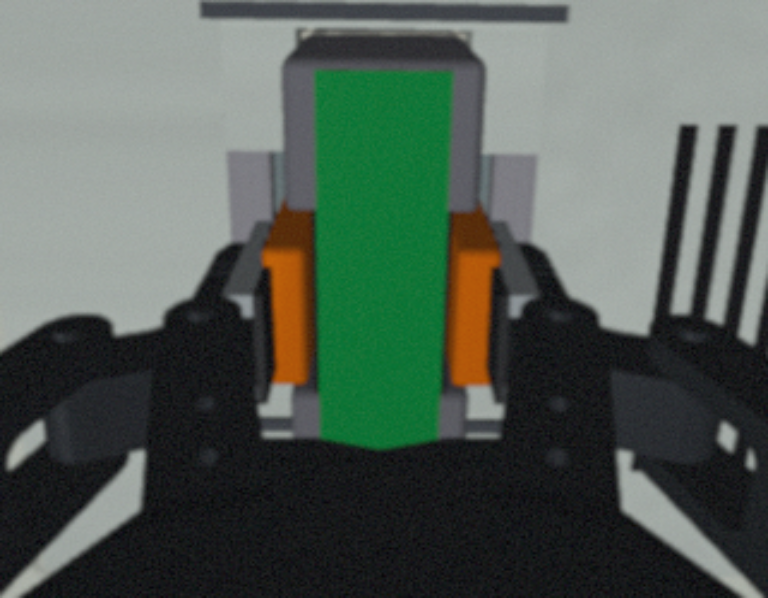

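Both pads sit flat on the two orange catches, at x≈285 and x≈475 in the crop, and both catches are pushed in. Start lifting gently.

```bash
python3 -m jog '[[[0,0,-2,0,0,0,0.3],[0,0,-3,0,0,0,0.3],[0,0,-3,0,0,0,0.3],[0,0,-4,0,0,0,0.3],[0,0,0,0,0,0,0.3]]]' 60
python3 -c "
from h import *
s=bot.observe(); print(s['moment'],Ro.from_euler('xyz',s['tool_rot']).inv().apply(s['force']))"
```

```text
clock: 14.15
position: [0.589, 0.1436, 0.1854]
tool_rot: [-3.141, -0.0, -0.295]
force: [0.7, 1.4, -3.1]
grip_width: 0.0378
finger_force: 61.0
[ 0.20766512 -0.09217203 -0.01646167] [ 0.29453483 -1.51548123  3.08786473]
```

```bash
python3 -m jog '[[[0,0,-10,0,0,0,0.3],[0,0,-12,0,0,0,0.3],[0,0,-12,0,0,0,0.3],[0,0,-12,0,0,0,0.3],[0,0,-12,0,0,0,0.3]]]'
python3 -m jog '[[[0,0,-15,0,0,0,0.3],[0,0,-18,0,0,0,0.3],[0,0,-18,0,0,0,0.3],[0,0,-12,0,0,0,0.3],[0,0,-6,0,0,0,0.3]]]'
python3 -m jog '[[[0,0,0,0,0,0,0.3],[0,0,0,0,0,0,0.3],[0,0,0,0,0,0,0.3]]]'
python3 - <<'E'
from h import *
for c in ["scene","wrist","top"]:
    f=bot.grab_frame(c)
    for q in ["cassette","catch_left_pad","catch_right_pad","key_grip"]:
        print(c,q,[(np.round(d["xyz"],4),round(d["conf"],2)) for d in bot.spot_point(q,f)[:1]])
    if c=="scene": cv2.imwrite("pics/s7.png",cv2.resize(f["img"][80:280,230:470],None,fx=3,fy=3)[:,:,::-1])
    if c=="wrist": save(f,"w7")
s=bot.observe(); print(s['moment'],s["force"])
E
```

```text
clock: 14.65
position: [0.5889, 0.1435, 0.2443]
tool_rot: [-3.142, -0.0, -0.295]
force: [0.2, -0.7, -4.3]
grip_width: 0.0378
finger_force: 61.8
clock: 15.15
position: [0.5891, 0.1436, 0.3134]
tool_rot: [-3.141, -0.001, -0.295]
force: [0.3, -0.4, -4.5]
grip_width: 0.0375
finger_force: 61.8
clock: 15.45
position: [0.5886, 0.1436, 0.3111]
tool_rot: [3.141, 0.001, -0.295]
force: [-0.3, 0.5, -5.2]
grip_width: 0.038
finger_force: 61.8
scene cassette [(array([0.5852, 0.144 , 0.1641]), 0.9)]
scene catch_left_pad [(array([0.597 , 0.1655, 0.2535]), 0.45)]
scene catch_right_pad []
scene key_grip [(array([ 0.54  , -0.0204,  0.127 ]), 0.61)]
wrist cassette [(array([0.5859, 0.1434, 0.1673]), 0.56)]
wrist catch_left_pad [(array([0.5944, 0.1617, 0.2489]), 0.56)]
wrist catch_right_pad [(array([0.5802, 0.1224, 0.2524]), 0.8)]
wrist key_grip [(array([ 0.5366, -0.0182,  0.1236]), 0.77)]
top cassette []
top catch_left_pad []
top catch_right_pad []
top key_grip [(array([ 0.5341, -0.0228,  0.1251]), 0.37)]
[ 0.00504662 -0.00562055 -0.0189004 ] [ 0.33704177  0.00509665 -3.96371832]
```

View pics/s7.png

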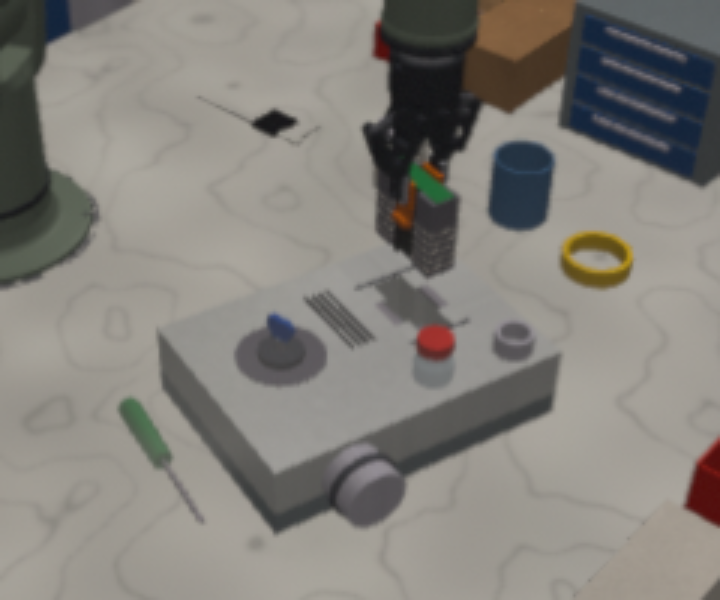

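View pics/w7.png

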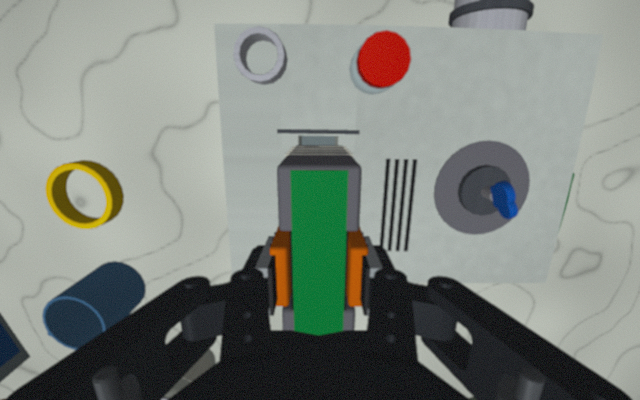

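The cassette is clear of the bay, upright and pinched in the gripper. Its underside is at z≈0.166, against a target of 0.170, so raise it 4 mm.

```bash
python3 -m jog '[[[0,0,-4,0,0,0,0.3],[0,0,0,0,0,0,0.3],[0,0,0,0,0,0,0.3],[0,0,0,0,0,0,0.3]]]' && python3 -c "
from h import *
print(bot.job_done())"
```

```text
clock: 16.6
position: [0.5888, 0.1437, 0.3159]
tool_rot: [-3.142, -0.0, -0.295]
force: [-0.4, -1.0, -3.6]
grip_width: 0.0375
finger_force: 61.8
the job is handed in; nothing more can be done
None
```

The job is handed in, with no verdict returned: I wound the key to its stop and it stayed there, then unlatched the cassette in its bay and lifted it straight out; it is held upright, catches pinched, underside about 8 cm above the deck (by measurement), at 16.6 s.

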